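# Re-notch the stop bar and rack the tea tin

## Robot

A 7-joint arm with a two-finger parallel gripper is mounted at the origin on the work surface. World frame = base frame: x ahead of the robot, y to its left, z up, the work surface at z = 0. Lengths are in m, angles in rad, forces in N, time in s.
With the tool pointing down it reaches from about 0.4 to 0.85 m from the base axis. Payload 10.4 kg.
Tool frame: the origin (TCP) lies at the very end of the fingers, on their centre line; the grasp point (between the pads) lies 19 mm behind it (r.pinch_z is the distance from the TCP to the grasp point, in m); z points along the fingers, y is the line along which they close (so a half turn about z gives the same grasp; the last joint's range is limited). The gripper opens to 87 mm and grips with 3 to 60 N. Pads are 19 mm wide; open, the fingers measure 117 mm over their backs; the gripper's body (75 mm by 190 mm) begins 51 mm behind the grasp point.
Start: joints at [1.267, 0.332, -0.065, 1.46, 0.022, 1.35, -0.088], TCP at [0.173, -0.601, 0.223] pointing down, gripper open.
Joint ranges: [-2.6, 2.6], [-0.5, 2.12], [-1.47, 1.34], [0.16, 2.42], [-1.27, 4.41], [0.06, 2.06], [-2.6, 2.6]. Speed limits (rad/s): [2.22, 2.22, 2.79, 2.79, 3.14, 3.14, 3.14].

## Interface

Orientations are given as a unit quaternion [x, y, z, w].
In Python, from bench import sensors, vision, r gives the robot as it stands.
- The arm moves only by the shell command python3 -m crank 'ROWS' [OPENING] [FORCE]. ROWS is JSON, a list of rows, each a list of 2 entries, a list of its own where there are three numbers: the shift along the tool's x, y, z normalised to -1 to 1, where 1 is 3 cm, then the turn about the tool's z normalised to -1 to 1, where 1 is 8 degrees. A call has 1 to 12 rows; each row shifts and turns the commanded pose from where the row before left it, along the tool's axes as they then stand; what a row does not reach is not made up. A row lasts 1/8 s, in which the tool goes at most 62.5 mm and 10.7 degrees, less where a joint would pass 70% of its speed; a pose out of reach is approached as far as the arm can. A call with a number of a shift or a turn outside -1 to 1 is refused whole. A call with a gripper value outside its range is refused whole. OPENING is the opening, from 0 (shut) to 1 (fully open), set as the call begins (- or left out, the last holds). The fingers move at their own pace and stop on an object; FORCE is the grip in N (left out, the last holds). Time passes only in rows, so rows that do not move let the fingers close. It gives the time, the measured TCP pose, the force, the opening and the grip force at its end, in the units of the state.
- sensors.read_state(): the state, without advancing time (a new reading comes with each control period).
- vision.camera(name): name is "scene" or "side" or "wrist"; returns the picture (480x640x3 uint8, red, green, blue); there is no depth.
- vision.camera_model(name): a dict with "vertical_fov" (degrees; the focal length in pixels is half the picture's height over the tangent of half this angle, whatever the lens; pixels are square), "cx", "cy" (the principal point, pixels), "camera_from_world" (4x4, takes a point from world to camera coordinates); the wrist camera has in their place "hand_eye" (4x4, takes a point from camera to tool coordinates, whose origin is the TCP and whose axes are the flange's). Camera axes: x right, y down, z forward; pixel columns grow to the right and rows downward; lengths in m; the calibration is good to about 2 mm. A picture is of the moment at which its call begins: read the wrist's pose just before it. camera_model takes no time and is no camera call.
- r.close_job(): hands the job in; it is judged then, once.
The state is a dict: "time": time; "joint_positions": joint angles; "joint_vel": joint speeds; "joint_torque": joint torques, N m; "ee_pos": TCP position; "eef_rot": TCP orientation; "ft_force": force on the tool from outside, world axes, zero at the start; "torque": the same for the moment, N m; "width": finger opening in m; "grip_force": force on a finger pad.
Only numpy, scipy, OpenCV 4.12 (cv2) and the standard library are available. Lean on these libraries where they do the work, as an engineer would, in place of code of your own. Each camera call takes 0.05 s, during which the arm holds its last target. There are 200 camera calls.

## Task

On the sloping wooden stand, lift the steel stop bar by its upright tab out of the top pair of notches and set it down fully in the next pair down the slope. Then put the tea tin in the bay this opens between the bar and the ledge at the top of the stand, lying flat and square on the sloping deck between the two low strips. Set both down rather than dropping them, and leave the garlic keeper, the amber jar and the tongs where they stand.

Things in the scene. Friction and masses are not known exactly. Their poses are not given: they have to be found in the camera images.
- stand: Fixed wooden stand: a deck 200 mm by 150 mm sloping at 25 degrees, low edge towards the robot (its -x), middle of the deck 68 mm above the counter, top edge about 110 mm. Along each side a paler rail 22 mm high with four open notches; a ledge across the top end. Origin on the counter under the deck's middle, z up, y across.
- next_notch (a point): On the fixed stand: midway between the floors of the second notch pair from the top, where the centre of the bar's underside must finally be. Axes: x up the slope, y level across, z square out of the deck. Notches are 22 mm wide along x, 14 mm deep, 40 mm apart centre to centre, their floors 8 mm above the deck floor; the rails they are cut in stand 65 to 75 mm either side of the middle.
- bar_under (a point): Loose steel stop bar lying across the stand in the top pair of notches: centre of its underside. The bar is 16 mm along x, 170 mm along y and 12 mm high, 0.18 kg or somewhat less or more. Axes as the bar lies: x up the slope, y along the bar, z square out of the deck.
- bar_tab (a point): Centre of the upright tab in the middle of the bar, by which it is lifted: 9 mm thick (x), 34 mm wide (y), 34 mm tall (z), its centre 29 mm out from the bar's underside. Same axes as the bar. At the start it is 44 mm down the slope from the head ledge, which is 15 mm high.
- pocket (a point): On the stand: middle of the bay on the deck floor, where the centre of the tin's underside belongs. Axes as next_notch. With the bar moved the bay is 76 mm long in x, from bar to head ledge (15 mm high), and 62 mm wide in y, between two strips 6 mm high. The bar's centre then lies 46 mm down the slope from here, its top 20 mm and its tab's top 54 mm above the deck floor.
- tin_mid (a point): Closed rectangular tea tin of plain metal, loose, standing on the counter: its centre, half-way up. 70 mm along its x, 56 mm along its y, 50 mm high, 0.22 kg or somewhat less or more. In the bay its 70 mm side runs up the slope; either way round will do. It stands to the left or the right of the stand, the garlic keeper on the other side.
- keeper: White ceramic garlic keeper with a knobbed lid, 110 mm across, 124 mm tall, loose; origin at the centre of its underside. Leave alone.
- jar: Empty open amber glass jar, 84 mm across, 130 mm tall, loose; origin at the centre of its underside. Leave alone.
- tongs: Steel salad tongs lying on the counter to the left of the stand, about 250 mm long and 12 mm high, loose; origin near the middle of the underside, x along the tongs. Leave alone.
Mind the look-alikes: they are no part of the job. What is meant by the part that bears bar_under is not purple, turquoise or yellow, and is the larger of those in its own colour.

How it is judged:
On the way:
1. the stop bar lies fully down in the next pair of notches, let go (x of bar_under in the frame of next_notch between -0.006 and 0.006 m and y of bar_under in the frame of next_notch between -0.012 and 0.012 m and z of bar_under in the frame of next_notch between -0.003 and 0.003 m and angle between the x axis of bar_under and the x axis of next_notch, either way round below 0.09 rad and angle between the z axis of bar_under and the z axis of next_notch, either way round below 0.09 rad and contact force between the fingers and bar below 0.1 N), for 0.2 s.
At the end, for the whole second after the job is handed in: Bar at rest fully down in the second notch pair from the top (3 mm in height, 6 along, 12 across, 5 degrees); tin at rest in the bay, centred within 7 mm along the slope and 5 across, down on the deck within 3 mm, within 4 degrees of flat and 7 of square (x of bar_under in the frame of next_notch between -0.006 and 0.006 m and y of bar_under in the frame of next_notch between -0.012 and 0.012 m and z of bar_under in the frame of next_notch between -0.003 and 0.003 m and angle between the x axis of bar_under and the x axis of next_notch, either way round below 0.09 rad and angle between the z axis of bar_under and the z axis of next_notch, either way round below 0.09 rad and x of tin_mid in the frame of pocket between -0.007 and 0.007 m and y of tin_mid in the frame of pocket between -0.005 and 0.005 m and z of tin_mid in the frame of pocket between 0.022 and 0.028 m and angle between the z axis of tin_mid and the z axis of pocket, either way round below 0.07 rad and angle between the x axis of tin_mid and the x axis of pocket, either way round below 0.12 rad and linear speed of each of bar, tin below 0.02 m/s); the robot touches nothing.
It fails at once if the keeper is moved or knocked over (distance of keeper from where it was at the start of the episode above 0.02 m or angle between keeper's own z axis and vertical above 0.3 rad).
It fails at once if the jar is moved or knocked over (distance of jar from where it was at the start of the episode above 0.02 m or angle between jar's own z axis and vertical above 0.3 rad).
It fails at once if the tongs is moved or knocked over (distance of tongs from where it was at the start of the episode above 0.02 m or angle between tongs's own z axis and vertical above 0.3 rad).
It fails at once if the bar is let go more than 25 mm above its notches (dropped) (contact force between the fingers and bar below 0.05 N and z of bar_under in the frame of next_notch above 0.025 m and distance between bar_under and next_notch below 0.15 m).
It fails at once if the tin is let go over the stand more than 20 mm above the deck (dropped) (contact force between the fingers and tin below 0.05 N and z of tin_mid in the frame of pocket above 0.045 m and distance between tin_mid and pocket below 0.15 m).
It also fails if it takes over 64 s, if anything falls off the work surface, if the arm or the gripper's body presses on something with over 40 N, if the wrist force passes 120 N, or if a joint passes its speed limit or range.

## Working session

There is one attempt and no reset: what is moved stays moved. The work goes in short steps, Python scripts to look and compute and a shell command to move; the robot and the scene stay as the last step left them, time stands still between calls to the robot, and variables do not carry over. Pictures are saved under pics/ and viewed, at most 12 in all, crops included, and the job is handed in when it is done.

```bash
mkdir -p pics; ls; cat > h.py <<'E'
import numpy as np, cv2
from bench import sensors, vision, r
from scipy.spatial.transform import Rotation as R
def snap(n,f):
    s=sensors.read_state(); im=vision.camera(n); cv2.imwrite('pics/'+f,im[:,:,::-1]); return s,im
def cam(n,s=None):
    m=vision.camera_model(n); f=240/np.tan(np.radians(m['vertical_fov'])/2)
    if 'camera_from_world' in m: W=np.linalg.inv(np.array(m['camera_from_world']))
    else:
        T=np.eye(4);T[:3,:3]=R.from_quat(s['eef_rot']).as_matrix();T[:3,3]=s['ee_pos'];W=T@np.array(m['hand_eye'])
    return f,m['cx'],m['cy'],W
def ray(n,uv,s=None):
    f,cx,cy,W=cam(n,s); d=W[:3,:3]@np.array([(uv[0]-cx)/f,(uv[1]-cy)/f,1]); return W[:3,3],d/np.linalg.norm(d)
def onz(n,uv,z,s=None):
    o,d=ray(n,uv,s); return o+d*(z-o[2])/d[2]
def onplane(n,uv,p,nn,s=None):
    o,d=ray(n,uv,s); return o+d*(np.dot(np.array(p)-o,nn)/np.dot(d,nn))
def tri(a,b):
    A=np.zeros((3,3));B=np.zeros(3)
    for o,d in (a,b):
        P=np.eye(3)-np.outer(d,d);A+=P;B+=P@o
    return np.linalg.solve(A,B)
def proj(n,p,s=None):
    f,cx,cy,W=cam(n,s); c=np.linalg.inv(W)@np.append(p,1); return c[0]/c[2]*f+cx,c[1]/c[2]*f+cy
E
python3 - <<'E'
from h import *
for n in('scene','side'):
    s,_=snap(n,n+'0.png'); print(n,vision.camera_model(n))
print(vision.camera_model('wrist')); print(s,r.pinch_z)
E
```

```text
pics
scene {'vertical_fov': 45.1910764614044, 'cx': 323.1865024577546, 'cy': 244.1405329757444, 'camera_from_world': array([[-0.72750471,  0.685928  ,  0.0154814 ,  0.39394033],
       [ 0.50195737,  0.54749452, -0.66954354, -0.2347307 ],
       [-0.46773464, -0.47932508, -0.74261145,  1.42752492],
       [ 0.        ,  0.        ,  0.        ,  1.        ]])}
side {'vertical_fov': 55.5765407495032, 'cx': 315.7202649063819, 'cy': 240.0819221664695, 'camera_from_world': array([[ 0.99529845, -0.09361939, -0.02482745, -0.54418168],
       [-0.06571353, -0.46440648, -0.88318082,  0.13224654],
       [ 0.07115282,  0.88066   , -0.46837511,  0.99027915],
       [ 0.        ,  0.        ,  0.        ,  1.        ]])}
{'vertical_fov': 60.44584718502777, 'cx': 320.91178352877273, 'cy': 238.10667195023606, 'hand_eye': array([[ 2.04207621e-04, -9.69702459e-01, -2.44288968e-01,
         6.72576690e-02],
       [ 9.99999485e-01, -4.49172752e-05,  1.01422471e-03,
        -9.71374678e-04],
       [-9.94468992e-04, -2.44289049e-01,  9.69701950e-01,
        -1.62125020e-01],
       [ 0.00000000e+00,  0.00000000e+00,  0.00000000e+00,
         1.00000000e+00]])}
{'time': 0.05, 'joint_positions': array([ 1.2673667 ,  0.33284249, -0.06471353,  1.46092742,  0.02157026,
        1.34991657, -0.08847973]), 'joint_vel': array([ 0.0006933 , -0.00241971,  0.00053854, -0.00110211, -0.00051891,
        0.00263133,  0.00073533]), 'joint_torque': array([ 1.51721822e-03, -6.25166273e+01,  2.42505345e-02, -3.91133773e+01,
       -6.16545836e-02,  3.69279203e-02,  1.71784704e-04]), 'ee_pos': array([ 0.17312467, -0.60013998,  0.22177896]), 'eef_rot': array([ 9.90154480e-01,  1.39977199e-01, -1.14071488e-04, -6.90548294e-04]), 'ft_force': array([0.08681441, 0.99794423, 0.39493749]), 'torque': array([0.01216055, 0.03478805, 0.03201728]), 'grip_force': 0.0, 'width': 0.08737250384270345} 0.0187
```

View pics/scene0.png

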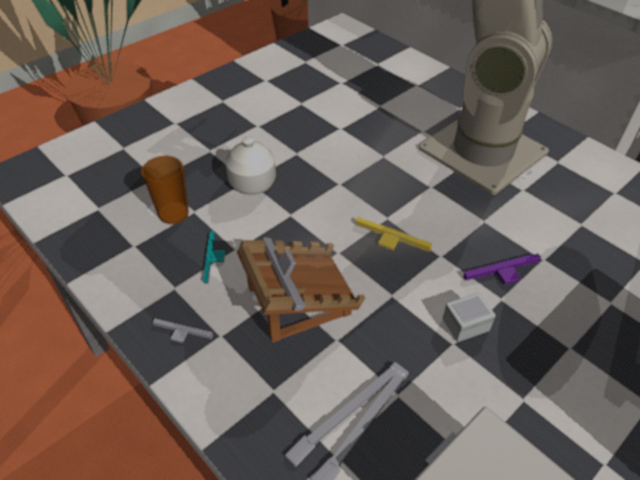

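View pics/side0.png

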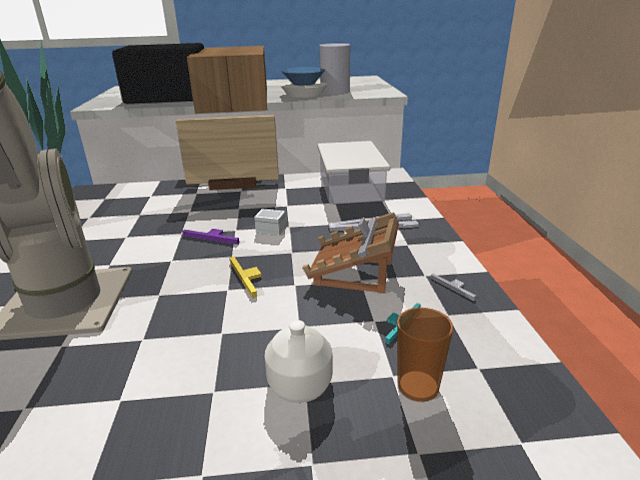

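The scene view shows the stand at about (300,275), with a grey steel bar lying across its upper notches from (268,243) to (298,304). The tin is at (470,315), the keeper at (250,165), the jar at (168,190) and the tongs at (350,415).

Bar candidates:
- grey on the stand, (283,272)
- small grey on the counter, (182,330)
- turquoise, (212,258)
- yellow, (392,235)
- purple, (505,268)

The grey one on the stand fits: it isn't one of the excluded colours, it's the larger of the two greys, and it sits in the notches. I'll confirm that in a crop.

```bash
python3 - <<'E'
from h import *
a=cv2.imread('pics/scene0.png')[200:350,140:380]; b=cv2.imread('pics/side0.png')[195:345,290:490]
c=np.hstack([cv2.resize(a,None,fx=1.8,fy=1.8,interpolation=2),cv2.resize(b,None,fx=1.8,fy=1.8,interpolation=2)]); cv2.imwrite('pics/crop.png',c); print(c.shape)
for uv in((268,243),(298,304)): print(onz('scene',uv,.11))
for uv in((446,305),(470,295),(493,314),(470,327)): print('tin',onz('scene',uv,.05))
print('small',[onz('scene',uv,.0) for uv in((155,320),(210,335))])
print('tongs',[onz('scene',uv,.01) for uv in((400,370),(295,455),(325,475))])
E
```

```text
(270, 792, 3)
[ 0.64933454 -0.03589593  0.11      ]
[0.70051765 0.10453973 0.11      ]
tin [0.47650081 0.25454148 0.05      ]
tin [0.42597035 0.27034267 0.05      ]
tin [0.42998491 0.32439622 0.05      ]
tin [0.48297687 0.31327135 0.05      ]
small [array([ 0.86859882, -0.10962385,  0.        ]), array([ 0.81305856, -0.01347542,  0.        ])]
tongs [array([0.6169515 , 0.27402518, 0.01      ]), array([0.84897852, 0.26194716, 0.01      ]), array([0.83599325, 0.31614609, 0.01      ])]
```

View pics/crop.png

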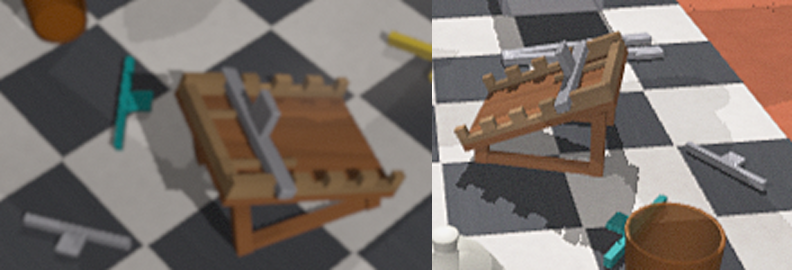

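The crop confirms it: the larger grey bar sits in the stand's top notches, and the other grey one on the counter is smaller. Next I'll bring the wrist camera over the stand.

```bash
python3 -m crank '[[[0,0,-0.5],0.9],[[0,0,-0.5],0.9],[[0,0,-0.5],0.9],[[0,0,-0.5],0.9],[[0,0,-0.5],0.9],[[0.3,-1,0],0],[[0.3,-1,0],0],[[0.3,-1,0],0],[[0.3,-1,0],0],[[0.3,-1,0],0],[[0.3,-1,0],0],[[0.3,-1,0],0]]' 1 && python3 -m crank '[[[0.3,-1,0],0],[[0.3,-1,0],0],[[0.3,-1,0],0],[[0.3,-1,0],0],[[0.3,-1,0],0],[[0.3,-1,0],0],[[0.3,-1,0],0],[[0.3,-1,0],0],[[0.3,-1,0],0],[[0.3,-1,0],0],[[0.3,-1,0],0],[[0.3,-1,0],0]]' && python3 -m crank '[[[0.3,-1,0],0],[[0.3,-1,0],0],[[0.3,-1,0],0],[[0.3,-1,0],0],[[0.3,-1,0],0],[[0.3,-1,0],0],[[0,-0.4,0],0],[[0,0,0],0],[[0,0,0],0]]'
python3 - <<'E'
from h import *
s,_=snap('wrist','w1.png'); print(s['time'],s['ee_pos'],s['eef_rot'],s['joint_positions'])
E
```

```text
time: 1.6
ee_pos: [0.3044, -0.4235, 0.2973]
eef_rot: [0.985, -0.173, -0.0, -0.0]
ft_force: [1.2, 0.4, -0.0]
width: 0.0866
grip_force: 0.0
time: 3.1
ee_pos: [0.5284, -0.122, 0.2972]
eef_rot: [0.985, -0.173, -0.0, 0.0]
ft_force: [-0.1, 0.0, 0.0]
width: 0.0868
grip_force: 0.0
time: 4.22
ee_pos: [0.644, 0.0378, 0.2977]
eef_rot: [0.985, -0.174, 0.0, 0.0]
ft_force: [-0.2, 0.1, -0.1]
width: 0.0868
grip_force: 0.0
4.225 [0.64400158 0.03783927 0.2977    ] [ 9.84814054e-01 -1.73611786e-01  1.42829972e-04  4.53491395e-04] [ 0.25823345  0.40430317 -0.55010318  1.25487436  0.20818464  1.5378115
 -2.18192665]
```

View pics/w1.png

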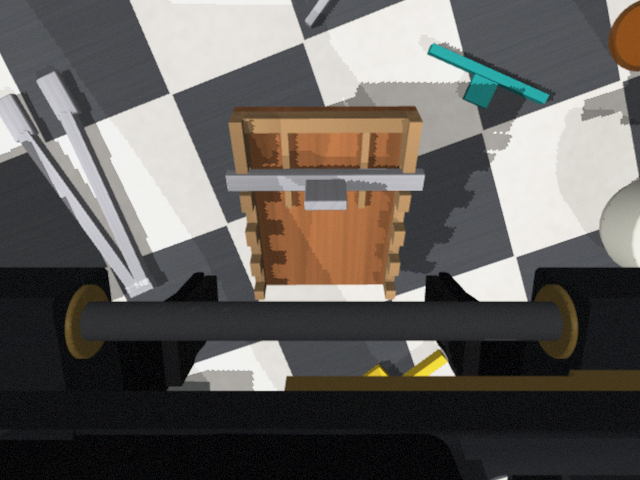

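The wrist view is nearly square to the stand. The bar runs from (226,180) to (424,180), the tab is at (305–347,178–209), the head ledge's outer edge is at row 107, and the tongs are well to the left. I'll measure the edges.

```bash
python3 - <<'E'
from h import *
im=cv2.imread('pics/w1.png').astype(int); s=sensors.read_state()
hsv=cv2.cvtColor(im.astype('uint8'),cv2.COLOR_BGR2HSV)
m=((hsv[...,1]<45)&(hsv[...,2]>90)).astype('uint8'); roi=np.zeros_like(m); roi[160:215,215:435]=1; m*=roi
for c in(232,240,270,290,315,325,335,360,380,410,420): 
    y=np.where(m[:,c])[0]; print(c,y.min(),y.max(),end=' | ')
for rr in(173,177,181,185,195,205): 
    x=np.where(m[rr])[0]; print('\nrow',rr,x.min(),x.max(),end='')
print(); 
# profile gray along tab
print(im[165:215,326].mean(1).astype(int)); print(im[165:195,270].mean(1).astype(int))
E
python3 - <<'E'
from h import *
im=cv2.imread('pics/w1.png'); c=cv2.resize(im[95:305,215:435],None,fx=2.8,fy=2.8,interpolation=2); cv2.imwrite('pics/w1c.png',c)
E
```

```text
232 170 191 | 240 174 206 | 270 171 190 | 290 170 190 | 315 169 209 | 325 170 209 | 335 170 209 | 360 169 190 | 380 168 189 | 410 174 190 | 420 170 190 | 
row 173 226 423
row 177 225 424
row 181 226 423
row 185 226 423
row 195 215 345
row 205 215 346
[ 90  64  59  68  83  87  91  92  95 105 133 159 161 157 136  89  87  92
  91  91  94  91  94  93  91  92  92  91  94  93  93  88  94  92  95 116
 160 188 192 190 191 191 188 187 171 127 121 122 123 122]
[ 99  78  59  66  79  87  92  96  95 101 132 167 162 165 157 159 155 158
 159 159 157 155 157 157 157 134  72  55  54  54]
```

View pics/w1c.png

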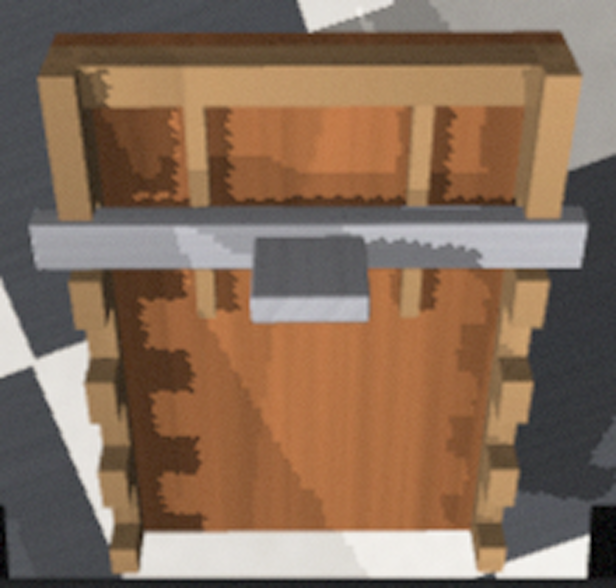

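The crop shows the bar's top face on rows 175–190 and columns 225.5–424, and the tab's top face on rows 200–209.5 and columns 305–347. The deck strips and head ledge are clear too.

```bash
python3 - <<'E'
from h import *
s=sensors.read_state(); f,cx,cy,W=cam('wrist',s); Rm=R.from_quat(s['eef_rot']).as_matrix(); X=Rm[:,0]; Y=Rm[:,1]; print('yaw',np.degrees(np.arctan2(X[1],X[0])))
n=np.array([-.4226*X[0],-.4226*X[1],.9063])
Z=f*.17/198.3; c=W@np.array([(324.8-cx)/f*Z,(182.7-cy)/f*Z,Z,1]); c=c[:3]
print('bartop by size',c)
print('bartop z=.105',onz('wrist',(324.8,182.7),.105,s))
# size of tab -> depth
for zz in(.13,.135,.14):print('tabtop',zz,onz('wrist',(326,205),zz,s), 'minus34n',onz('wrist',(326,205),zz,s)-.034*n)
# triangulate with scene: bar top end corners
f1=[(225.5,175),(225.5,190.5),(424,175),(424,190.5)]
for z in(.1,.105,.11):
  print(z,[np.round(proj('scene',onz('wrist',p,z,s)),1) for p in f1])
# stand top edge
for u in ((230,108),(422,108)): print('head',onz('wrist',u,.115,s))
E
```

```text
yaw -20.008632055695006
bartop by size [0.66821852 0.02633785 0.10581133]
bartop z=.105 [0.66812979 0.02636059 0.105     ]
tabtop 0.13 [0.65360272 0.03086387 0.13      ] minus34n [0.66710386 0.02594755 0.0991858 ]
tabtop 0.135 [0.65441117 0.03064484 0.135     ] minus34n [0.6679123  0.02572852 0.1041858 ]
tabtop 0.14 [0.65521962 0.03042581 0.14      ] minus34n [0.66872075 0.0255095  0.1091858 ]
0.1 [array([297.1, 308.6]), array([304.7, 306.5]), array([263.2, 239.2]), array([269.9, 236.9])]
0.105 [array([296.5, 306.5]), array([304. , 304.3]), array([263.1, 237.9]), array([269.6, 235.6])]
0.11 [array([296. , 304.3]), array([303.4, 302.2]), array([262.9, 236.6]), array([269.4, 234.4])]
head [0.75118297 0.07706523 0.115     ]
head [ 0.69867738 -0.067261    0.115     ]
```

```bash
python3 -m crank '[[[0.51,0.11,0],0],[[0,0,0.8],0],[[0,0,0.8],0],[[0,0,0.8],0],[[0,0,0.8],0],[[0,0,0.8],0],[[0,0,0.6],0],[[0,0,0.6],0],[[0,0,0.5],0],[[0,0,0.3],0],[[0,0,0.2],0],[[0,0,0],0]]' 1 && python3 -m crank '[[[0,0,0],0],[[0,0,0],0],[[0,0,0],0],[[0,0,0],0],[[0,0,0],0],[[0,0,0],0],[[0,0,0],0],[[0,0,0],0]]' 0 45
```

```text
time: 5.78
ee_pos: [0.6575, 0.031, 0.1114]
eef_rot: [0.985, -0.173, -0.0, 0.0]
ft_force: [-0.0, 0.6, 0.7]
width: 0.0875
grip_force: 0.0
time: 6.78
ee_pos: [0.6575, 0.0309, 0.1115]
eef_rot: [0.985, -0.173, -0.0, 0.0]
ft_force: [-1.8, -0.6, 0.4]
width: 0.0336
grip_force: 45.0
```

```bash
python3 -m crank '[[[-0.085,0,-0.18],0],[[-0.085,0,-0.18],0],[[-0.085,0,-0.18],0],[[-0.085,0,-0.18],0],[[0,0,0],0],[[-0.3,0,0.14],0],[[-0.3,0,0.14],0],[[-0.3,0,0.14],0],[[-0.308,0,0.143],0],[[0,0,0],0],[[0,0,0],0]]'
python3 - <<'E'
from h import *
s,_=snap('wrist','w2.png'); s2,_=snap('side','s2.png')
a=cv2.imread('pics/w2.png')[60:330,190:460]; b=cv2.imread('pics/s2.png')[195:330,280:460]
cv2.imwrite('pics/c2.png',np.hstack([cv2.resize(a,(440,440),interpolation=2),cv2.resize(b,(360,440),fx=2,fy=2,interpolation=2)]))
E
```

```text
time: 8.15
ee_pos: [0.6142, 0.0466, 0.1165]
eef_rot: [0.985, -0.173, 0.0, 0.0]
ft_force: [-0.0, -0.3, -1.2]
width: 0.0336
grip_force: 45.0
```

View pics/c2.png

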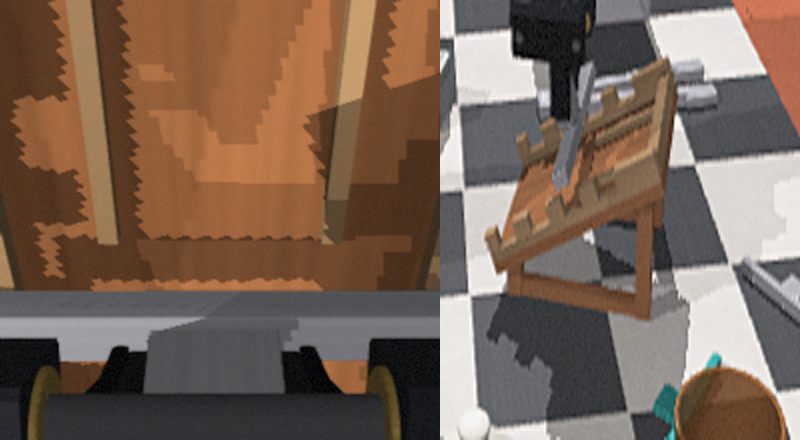

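The wrist view shows the bar held level across the stand. The side view shows it just above the second notch pair with its tilt kept. Lowering it square to the deck.

```bash
python3 -m crank '[[[0.085,0,0.18],0],[[0.085,0,0.18],0],[[0.085,0,0.18],0],[[0.05,0,0.11],0],[[0,0,0],0],[[0,0,0],0]]' && python3 -m crank '[[[0.035,0,0.07],0],[[0,0,0.02],0],[[0,0,0],0],[[0,0,0],0]]'
```

```text
time: 9.0
ee_pos: [0.6226, 0.0437, 0.0969]
eef_rot: [0.985, -0.173, 0.0, -0.0]
ft_force: [-0.2, 0.7, -1.8]
width: 0.0333
grip_force: 45.0
time: 9.5
ee_pos: [0.6237, 0.0434, 0.0946]
eef_rot: [0.985, -0.173, 0.0, 0.0]
ft_force: [-2.4, -0.7, 7.2]
width: 0.0336
grip_force: 45.0
```

```bash
python3 -m crank '[[[0,0,0],0],[[0,0,0],0],[[0,0,0],0],[[0,0,0],0],[[0,0,0],0]]' 1 && python3 -m crank '[[[0,0,-0.4],0],[[0,0,-0.8],0],[[0,0,-0.9],0],[[0,0,-0.9],0],[[0,0,-0.9],0],[[0,0,-0.9],0],[[0,0,-0.9],0],[[0,0,-0.9],0],[[0,0,-0.2],0],[[0,0,0],0],[[0,0,0],0]]'
python3 - <<'E'
from h import *
s,_=snap('wrist','w3.png'); snap('side','s3.png'); print(s['ee_pos'],s['joint_positions'])
a=cv2.imread('pics/w3.png')[60:300,180:480]; b=cv2.imread('pics/s3.png')[205:300,295:415]
cv2.imwrite('pics/c3.png',np.hstack([cv2.resize(a,(450,360),interpolation=2),cv2.resize(b,(350,360),interpolation=2)]))
E
```

```text
time: 10.12
ee_pos: [0.6235, 0.0433, 0.094]
eef_rot: [0.985, -0.173, 0.0, 0.0]
ft_force: [0.3, 0.1, 0.5]
width: 0.0752
grip_force: 0.0
time: 11.5
ee_pos: [0.623, 0.0432, 0.2968]
eef_rot: [0.985, -0.173, -0.001, 0.0]
ft_force: [-1.6, 0.6, -0.8]
width: 0.0867
grip_force: 0.0
[0.62303371 0.04320675 0.29682691] [ 0.27560522  0.35920757 -0.56370929  1.31552028  0.18901348  1.52139333
 -2.18671991]
```

View pics/c3.png

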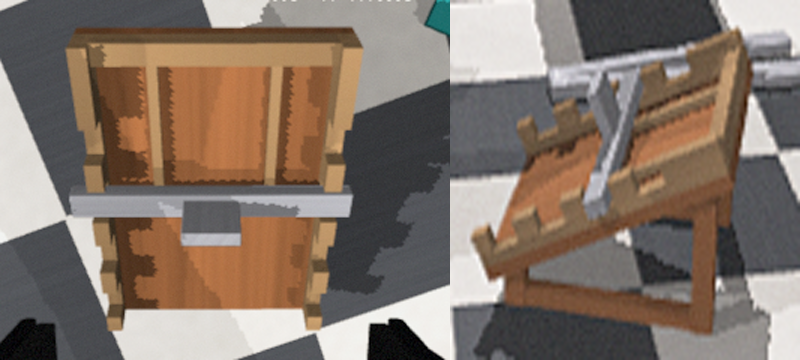

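The bar lies level across the second notch pair, seated at both ends, and the bay above it is open. Next I'll check the pocket estimate against the strips and ledge, then look at the tin.

```bash
python3 - <<'E'
from h import *
s=sensors.read_state(); im=cv2.imread('pics/w3.png').astype(int)
X=R.from_quat(s['eef_rot']).as_matrix()[:,0]; ca,sa=np.cos(np.radians(25)),np.sin(np.radians(25))
xs=np.array([X[0]*ca,X[1]*ca,sa]); n=np.array([-X[0]*sa,-X[1]*sa,ca]); y=np.cross(n,xs)
p=np.array([.668,.0264,.105])-.02*n+.006*xs; print('pocket',p,'y',y)
q=lambda a,b,c: np.round(proj('wrist',p+a*xs+b*y+c*n,s),1)
print('ledge inner top',q(.038,0,.015),'bar top up/low edge',q(-.038,0,.02),q(-.054,0,.02))
for a in(-.01,.01,.025): print('strips L,R inner top',a,q(a,.031,.006),q(a,-.031,.006),'rail inner',q(a,.065,.022),q(a,-.065,.022))
print('bar ends',q(-.046,.085,.02),q(-.046,-.085,.02))
v=im[:,:,1]
for rr in(115,130,150): print(rr,'L',list(v[rr,272:300]),'R',list(v[rr,345:378]))
print('col 325',list(zip(range(76,112),v[76:112,325])),'bar',list(zip(range(180,210),v[180:210,260])))
print('barrow195',v[195,222:232],v[195,410:420])
E
```

```text
pocket [0.68105971 0.02166909 0.08940955] y [0.34059316 0.94020977 0.        ]
ledge inner top [322.7 103.6] bar top up/low edge [322.4 189.2] [322.3 204. ]
strips L,R inner top -0.01 [287.1 153.4] [357.8 153.5] rail inner [245.7 162.4] [399.2 162.4]
strips L,R inner top 0.01 [285.9 132. ] [359.1 132.1] rail inner [242.9 140.5] [402.2 140.5]
strips L,R inner top 0.025 [284.9 115. ] [360.2 115. ] rail inner [240.7 123. ] [404.6 123.1]
bar ends [228.5 196.7] [416.2 196.7]
115 L [np.int64(92), np.int64(86), np.int64(78), np.int64(94), np.int64(98), np.int64(113), np.int64(140), np.int64(153), np.int64(154), np.int64(152), np.int64(154), np.int64(155), np.int64(155), np.int64(113), np.int64(74), np.int64(76), np.int64(77), np.int64(73), np.int64(70), np.int64(71), np.int64(68), np.int64(71), np.int64(85), np.int64(106), np.int64(110), np.int64(111), np.int64(111), np.int64(110)] R [np.int64(116), np.int64(118), np.int64(115), np.int64(115), np.int64(115), np.int64(116), np.int64(118), np.int64(116), np.int64(117), np.int64(119), np.int64(104), np.int64(93), np.int64(95), np.int64(92), np
[... 2895 characters left out ...]
), (182, np.int64(51)), (183, np.int64(69)), (184, np.int64(87)), (185, np.int64(90)), (186, np.int64(91)), (187, np.int64(97)), (188, np.int64(96)), (189, np.int64(100)), (190, np.int64(132)), (191, np.int64(162)), (192, np.int64(163)), (193, np.int64(162)), (194, np.int64(161)), (195, np.int64(157)), (196, np.int64(156)), (197, np.int64(156)), (198, np.int64(160)), (199, np.int64(161)), (200, np.int64(159)), (201, np.int64(156)), (202, np.int64(153)), (203, np.int64(162)), (204, np.int64(138)), (205, np.int64(52)), (206, np.int64(54)), (207, np.int64(49)), (208, np.int64(53)), (209, np.int64(58))]
barrow195 [ 72  80  77  77 107 148 161 163 164 163] [188 186 189 183 128  59  53  55  56  54]
```

```bash
python3 -m crank '[[[-0.8,-0.8,0],0],[[-0.8,-0.8,0],0],[[-0.8,-0.8,0],0],[[-0.8,-0.8,0],0],[[-0.8,-0.8,0],0],[[-0.8,-0.8,0],0],[[-0.8,-0.8,0],0],[[-0.8,-0.8,0],0],[[0,-0.3,0],0],[[0,0,0],0],[[0,0,0],0]]'
python3 - <<'E'
from h import *
s,_=snap('wrist','w4.png'); print(s['ee_pos'],s['eef_rot'],s['joint_positions']); print([proj('wrist',p,s) for p in((.4765,.2545,.05),(.426,.27,.05),(.43,.324,.05),(.483,.313,.05))])
E
```

```text
time: 12.98
ee_pos: [0.5116, 0.297, 0.2977]
eef_rot: [0.985, -0.173, -0.0, 0.0]
ft_force: [-0.3, -0.0, -0.0]
width: 0.0867
grip_force: 0.0
[0.51155093 0.29698454 0.29767013] [ 9.84875251e-01 -1.73264546e-01 -1.28945152e-04  3.45619821e-04] [-0.24840959  0.26210787 -0.43893341  1.41342306  0.11095893  1.49111733
 -2.60215103]
[(np.float64(372.79429106700405), np.float64(220.8532763297643)), (np.float64(373.78282563916736), np.float64(270.2651965189786)), (np.float64(323.9431540221832), np.float64(283.50322318097574)), (np.float64(316.4743244088404), np.float64(234.1322531891962))]
```

View pics/w4.png

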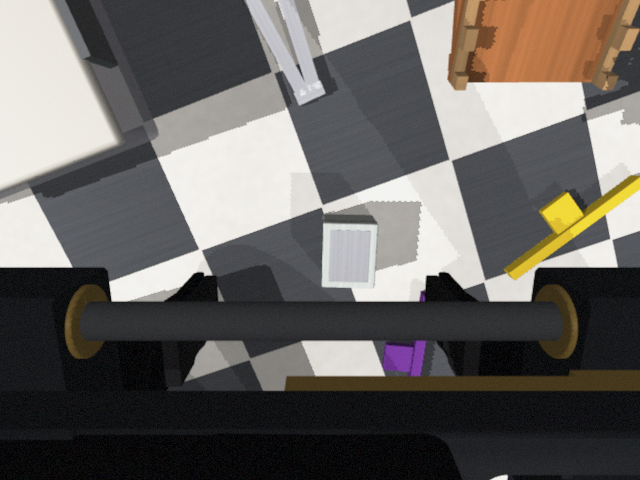

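The wrist view shows the tin's top face at about (322–377,221–288), its long side nearly along the tool's x. The ledge, strip and bar edges match my pocket estimate within a pixel. Joint 7 is right at its limit, so I'll turn back half a turn, which gives the same grasp, before anything else.

```bash
python3 - <<'E'
from h import *
s=sensors.read_state(); im=cv2.imread('pics/w4.png'); g=im[:,:,1].astype(int); hsv=cv2.cvtColor(im,cv2.COLOR_BGR2HSV)
for rr in(230,245,260,275): print('row',rr,' '.join(map(str,g[rr,316:330])),'|',' '.join(map(str,g[rr,368:384])))
for c in(332,348,366): print('col',c,' '.join(map(str,g[210:228,c])),'|',' '.join(map(str,g[280:294,c])))
E
python3 -m crank '[[[0,0,0],-1],[[0,0,0],-1],[[0,0,0],-1],[[0,0,0],-1],[[0,0,0],-1],[[0,0,0],-1],[[0,0,0],-1],[[0,0,0],-1],[[0,0,0],-1],[[0,0,0],-1],[[0,0,0],-1],[[0,0,0],-1]]' && python3 -m crank '[[[0,0,0],-1],[[0,0,0],-1],[[0,0,0],-1],[[0,0,0],-1],[[0,0,0],-1],[[0,0,0],-1],[[0,0,0],-1],[[0,0,0],-1],[[0,0,0],-1],[[0,0,0],-1],[[0,0,0],-0.5],[[0,0,0],0]]'
python3 -c "
from h import *
s=sensors.read_state();print(s['joint_positions'],s['ee_pos'])"
```

```text
row 230 75 79 73 78 75 76 92 198 227 225 222 224 227 224 | 205 207 219 228 228 227 225 222 215 173 161 173 175 174 173 172
row 245 77 80 77 80 81 78 131 207 226 225 225 226 228 217 | 193 189 219 231 228 224 221 217 170 152 170 167 172 168 168 166
row 260 72 76 72 76 77 88 197 230 226 225 224 227 224 204 | 189 210 227 230 224 222 219 179 155 166 165 162 165 162 164 162
row 275 87 88 85 85 85 103 194 227 224 225 224 226 212 196 | 211 228 228 228 222 222 195 222 238 238 238 238 239 240 240 240
col 332 213 188 177 126 99 79 81 78 79 77 70 71 94 156 209 224 222 225 | 185 199 220 223 224 225 211 154 87 86 87 88 87 88
col 348 140 137 136 138 121 77 79 82 79 77 78 74 79 131 201 227 226 226 | 189 198 218 224 226 225 224 193 101 86 85 86 85 84
col 366 140 139 140 140 126 100 76 81 78 79 76 70 81 106 174 218 224 223 | 187 188 207 228 229 229 228 230 233 240 239 240 239 239
time: 14.52
ee_pos: [0.5119, 0.2966, 0.298]
eef_rot: [0.787, 0.617, -0.0, 0.0]
ft_force: [0.2, -0.4, -0.3]
width: 0.087
grip_force: 0.0
time: 16.02
ee_pos: [0.5119, 0.2967, 0.298]
eef_rot: [0.174, 0.985, -0.0, -0.0]
ft_force: [0.0, 1.3, 0.3]
width: 0.0869
grip_force: 0.0
[ 0.05478936  0.33760749 -0.84777346  1.39688054  0.25132233  1.51824453
  0.44352859] [0.51185457 0.29669847 0.29799439]
```

```bash
python3 - <<'E'
from h import *
s={'ee_pos':np.array([.51155,.29698,.29767]),'eef_rot':[9.84875e-01,-1.732645e-01,-1.289e-04,3.456e-04]}
P=lambda u,v: onz('wrist',(u,v),.05,s)[:2]
dirn=lambda a,b: np.degrees(np.arctan2(*(a-b)[::-1]))
L=[P(322.5,230),P(321.4,275)];Rr=[P(376.5,230),P(374,275)];T=[P(332,222.8),P(366,223.6)];B=[P(332,287.1),P(366,287.6)]
print('long dir',dirn(L[0],L[1]),dirn(Rr[0],Rr[1]),'short dir-90',dirn(T[0],T[1])-90,dirn(B[0],B[1])-90)
def X(a,b):
    M=np.array([a[1]-a[0],-(b[1]-b[0])]).T; t=np.linalg.solve(M,b[0]-a[0]); return a[0]+t[0]*(a[1]-a[0])
c=[X(L,T),X(Rr,T),X(Rr,B),X(L,B)]; print([np.linalg.norm(c[i]-c[(i+1)%4]) for i in range(4)]); ctr=np.mean(c,0); print('tin',ctr)
s=sensors.read_state(); M=R.from_quat(s['eef_rot']).as_matrix(); d=np.append(ctr,.044)-s['ee_pos']; print('yaw',np.degrees(np.arctan2(M[1,0],M[0,0])),'tool units',M.T@d/.03)
E
```

```text
long dir -21.254086152018036 -21.152793374638566 short dir-90 -21.318863864979647 -20.83611759120984
[np.float64(0.05509682924760723), np.float64(0.0690884220239554), np.float64(0.05522040416946036), np.float64(0.06955343093409075)]
tin [0.44847881 0.28822893]
yaw 159.9636891422758 tool units [ 1.88759401 -0.98867     8.46659693]
```

```bash
python3 -m crank '[[[0.95,-0.5,0],0.14],[[0.94,-0.47,0],0],[[0,0,1],0],[[0,0,1],0],[[0,0,1],0],[[0,0,1],0],[[0,0,1],0],[[0,0,1],0],[[0,0,1],0],[[0,0,0.8],0],[[0,0,0.7],0],[[0,0,0.5],0]]' 1 && python3 -m crank '[[[0,0,0.43],0],[[0,0,0],0],[[0,0,0],0]]' && python3 -m crank '[[[0,0,0],0],[[0,0,0],0],[[0,0,0],0],[[0,0,0],0],[[0,0,0],0],[[0,0,0],0]]' 0 20
```

```text
time: 17.52
ee_pos: [0.4481, 0.2899, 0.0271]
eef_rot: [0.183, 0.983, -0.0, -0.0]
ft_force: [0.3, -0.3, 0.1]
width: 0.087
grip_force: 0.0
time: 17.9
ee_pos: [0.4484, 0.2906, 0.0157]
eef_rot: [0.182, 0.983, 0.0, 0.0]
ft_force: [1.1, -0.1, -0.2]
width: 0.0867
grip_force: 0.0
time: 18.65
ee_pos: [0.4481, 0.2901, 0.0152]
eef_rot: [0.183, 0.983, -0.0, 0.0]
ft_force: [-0.6, -1.7, 2.7]
width: 0.0559
grip_force: 20.0
```

```bash
python3 -m crank '[[[0,0,-0.3],0],[[0,0,-0.6],-0.14],[[0,0,-0.9],0],[[0,0,-0.9],0],[[0,0,-0.9],0],[[0,0,-0.9],0],[[0,0,-0.9],0],[[0,0,-0.8],0],[[0,0,0],0]]' && python3 -m crank '[[[-0.5,-0.3,0],0],[[-0.9,-0.5,0],0],[[-0.9,-0.5,0],0],[[-0.9,-0.5,0],0],[[-0.9,-0.5,0],0],[[-0.9,-0.5,0],0],[[-0.9,-0.5,0],0],[[-0.9,-0.5,0],0],[[-0.9,-0.5,0],0],[[-0.9,-0.5,0],0],[[-0.9,-0.5,0],0],[[-0.7,-0.45,0],0]]' && python3 -m crank '[[[0,0,0],0],[[0,0,0],0]]'
python3 - <<'E'
from h import *
s=sensors.read_state(); M=R.from_quat(s['eef_rot']).as_matrix(); print('yaw',np.degrees(np.arctan2(M[1,0],M[0,0])))
for t in ([.6767,.0233,.1188],[.6663,.0271,.1008]): print(M.T@(np.array(t)-s['ee_pos'])/.03)
E
```

```text
time: 19.77
ee_pos: [0.4487, 0.2911, 0.2035]
eef_rot: [0.172, 0.985, 0.001, 0.002]
ft_force: [0.3, 0.2, -3.3]
width: 0.0561
grip_force: 20.0
time: 21.28
ee_pos: [0.6774, 0.0208, 0.199]
eef_rot: [0.173, 0.985, -0.001, -0.001]
ft_force: [0.4, 0.5, -2.5]
width: 0.0559
grip_force: 20.0
time: 21.52
ee_pos: [0.6765, 0.0236, 0.1999]
eef_rot: [0.173, 0.985, -0.0, -0.001]
ft_force: [-0.6, 1.0, -1.6]
width: 0.0561
grip_force: 20.0
yaw 160.09828756919535
[-0.01428732 -0.00567299  2.70448165]
[ 0.35369246 -0.0042903   3.30515727]
```

```bash
python3 -m crank '[[[0,0,0.6],0],[[0,0,0.7],0],[[0,0,0.6],0],[[0,0,0.35],0],[[0,0,0.15],0],[[0,0,0],0],[[0,0,0],0]]'
python3 - <<'E'
from h import *
s,_=snap('wrist','w5.png'); snap('side','s5.png'); print(s['ee_pos'])
a=cv2.imread('pics/w5.png'); b=cv2.imread('pics/s5.png')[165:300,285:435]
cv2.imwrite('pics/c5.png',np.hstack([cv2.resize(a,(400,300)),cv2.resize(b,(400,300),interpolation=2)]))
E
```

```text
time: 22.4
ee_pos: [0.6768, 0.0242, 0.129]
eef_rot: [0.173, 0.985, 0.0, -0.0]
ft_force: [-1.9, 0.7, -1.5]
width: 0.0559
grip_force: 20.0
[0.67682456 0.02422711 0.12898622]
```

View pics/c5.png

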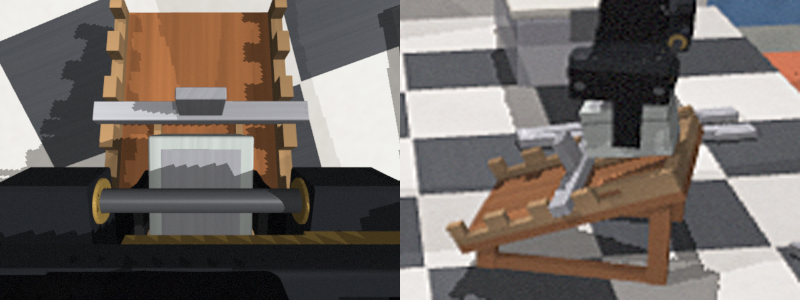

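The wrist view shows the tin square between the strips, uphill of the bar. The side view shows it level, with its uphill lower edge just above the deck and clear of both tab and ledge. Next I'll ease the grip, touch that edge down and follow the arc so the deck tilts the tin in the pads.

```bash
python3 -m crank '[[[0,0,0.1],0],[[0,0,0.1],0],[[0,0,0.1],0],[[0,0,0.04],0],[[0,0,0],0]]' - 10 && python3 -m crank '[[[0.06,0,0.1],0],[[0.06,0,0.1],0],[[0.06,0,0.1],0],[[0,0,0],0],[[0,0,0],0]]'
```

```text
time: 23.12
ee_pos: [0.6769, 0.0242, 0.1189]
eef_rot: [0.173, 0.985, 0.0, -0.0]
ft_force: [-4.4, 0.4, 1.4]
width: 0.056
grip_force: 10.0
time: 23.75
ee_pos: [0.6717, 0.0257, 0.1096]
eef_rot: [0.173, 0.985, -0.0, -0.0]
ft_force: [-1.1, 1.3, -1.0]
width: 0.0559
grip_force: 10.0
```

```bash
python3 -m crank '[[[0.06,0,0.1],0],[[0.06,0,0.1],0],[[0.05,0,0.08],0],[[0,0,0],0],[[0,0,0],0]]'
python3 - <<'E'
from h import *
s,_=snap('wrist','w6.png'); snap('side','s6.png'); print(s['ee_pos'])
a=cv2.imread('pics/w6.png')[120:400,160:480]; b=cv2.imread('pics/s6.png')[185:275,310:410]
cv2.imwrite('pics/c6.png',np.hstack([cv2.resize(a,(400,350)),cv2.resize(b,(400,350),interpolation=2)]))
E
```

```text
time: 24.38
ee_pos: [0.6678, 0.0275, 0.1023]
eef_rot: [0.173, 0.985, 0.0, 0.001]
ft_force: [0.3, -0.6, 6.0]
width: 0.056
grip_force: 10.0
[0.66777798 0.02751837 0.1023271 ]
```

View pics/c6.png

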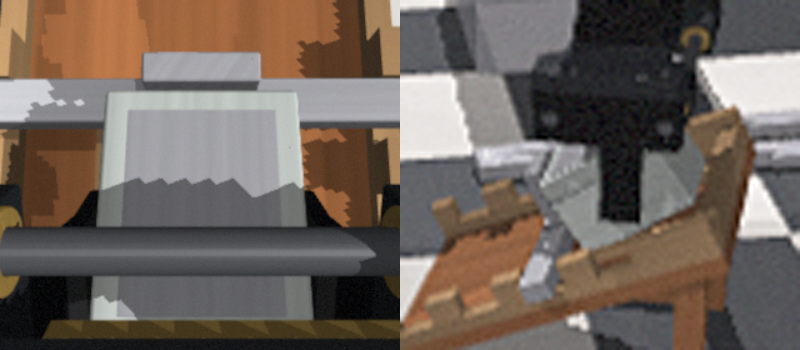

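The tin has tilted to nearly the deck's angle and sits between bar and ledge. I'll bring it the last bit down, press lightly so it lies flat, then let go.

```bash
python3 -m crank '[[[0.04,0,0.05],0],[[0,0,0.04],0],[[0,0,0],0],[[0,0,0],0]]' - 6 && python3 -m crank '[[[0,0,0],0],[[0,0,0],0],[[0,0,0],0],[[0,0,0],0],[[0,0,0],0]]' 1 && python3 -m crank '[[[0,0,-0.3],0],[[0,0,-0.7],0],[[0,0,-0.9],0],[[0,0,-0.9],0],[[0,0,-0.9],0],[[0,0,-0.9],0],[[0.4,0,-0.9],0],[[0.4,0,-0.9],0],[[0,0,-0.3],0],[[0,0,0],0],[[0,0,0],0]]'
python3 - <<'E'
from h import *
s,_=snap('wrist','w7.png'); snap('side','s7.png'); print(s['ee_pos'],s['eef_rot'])
a=cv2.imread('pics/w7.png')[120:400,160:480]; b=cv2.imread('pics/s7.png')[195:305,295:415]
cv2.imwrite('pics/c7.png',np.hstack([cv2.resize(a,(400,350),interpolation=2),cv2.resize(b,(400,350),interpolation=2)]))
E
```

```text
time: 24.98
ee_pos: [0.6667, 0.0277, 0.0992]
eef_rot: [0.173, 0.985, 0.0, 0.001]
ft_force: [3.9, -0.2, 4.7]
width: 0.0562
grip_force: 6.0
time: 25.6
ee_pos: [0.666, 0.0278, 0.0988]
eef_rot: [0.173, 0.985, -0.0, -0.0]
ft_force: [0.5, 0.5, -0.2]
width: 0.0861
grip_force: 0.0
time: 26.98
ee_pos: [0.6435, 0.0356, 0.2987]
eef_rot: [0.173, 0.985, -0.0, -0.001]
ft_force: [0.5, -0.5, -0.5]
width: 0.087
grip_force: 0.0
[0.64345489 0.03556182 0.29865452] [ 1.73094604e-01  9.84904893e-01 -2.36797969e-04 -7.44016570e-04]
```

View pics/c7.png

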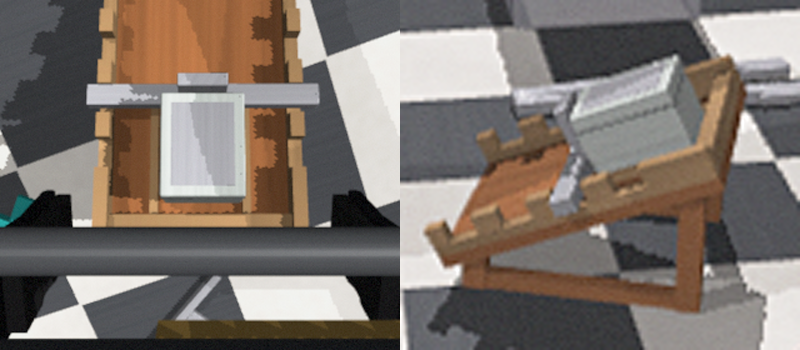

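The tin lies in the bay between bar and ledge, parallel to the deck. A quick numeric check against its predicted top corners:

```bash
python3 - <<'E'
from h import *
s=sensors.read_state(); a=np.radians(-20); ca,sa=np.cos(np.radians(25)),np.sin(np.radians(25))
X=np.array([np.cos(a),np.sin(a),0]); xs=np.append(X[:2]*ca,sa); n=np.append(-X[:2]*sa,ca); y=np.cross(n,xs); p=np.array([.6810,.0217,.0894])
for uv in((163,93),(244.5,92),(245,196),(160.5,195)):
    q=onplane('wrist',(160+uv[0]/1.25,120+uv[1]/1.25),p+.05*n,n,s)-p; print(np.round([q@xs*1e3,q@y*1e3],1))
q=[np.round(proj('wrist',p+i*.031*y+j*xs+.006*n,s),1) for i in(-1,1) for j in (-.02,.02)]; print(q)
E
```

```text
[-40.3 -24.3]
[-41.1  30.2]
[28.5 29.6]
[ 28.  -24.8]
[array([286.4, 229.2]), array([285.6, 272. ]), array([352.9, 229.4]), array([353.4, 272.2])]
```

```bash
python3 - <<'E'
from h import *
im=cv2.imread('pics/w7.png'); c=cv2.resize(im[170:310,225:425],None,fx=4,fy=4,interpolation=2); cv2.imwrite('pics/c8.png',c)
g=im[:,:,1].astype(int)
for col in(248,268,385,400): print('col',col,' '.join(map(str,g[180:212,col])))
print('col 320 ledge',' '.join(map(str,g[268:304,320]))); print('col 270',' '.join(map(str,g[275:302,270])))
E
```

```text
col 248 145 146 147 143 139 127 99 131 185 197 198 198 200 199 201 203 201 201 198 199 201 203 197 156 71 67 68 80 84 96 110 114
col 268 110 110 107 107 110 108 112 120 132 129 125 128 130 131 151 184 199 198 198 184 149 133 125 100 60 59 58 55 55 53 56 58
col 385 61 58 58 60 60 60 90 142 168 165 163 165 165 166 166 167 166 170 171 168 172 173 165 127 75 71 67 59 58 58 57 59
col 400 138 135 133 137 134 116 95 142 166 168 162 168 171 170 169 168 165 167 171 172 173 176 168 127 76 72 81 94 108 120 132 134
col 320 ledge 218 233 231 232 233 232 233 228 189 119 86 83 88 89 92 100 99 98 101 102 99 100 81 104 143 157 159 159 156 158 157 158 143 99 42 50
col 270 73 77 77 96 117 114 116 115 112 117 114 116 114 102 76 82 119 149 146 150 149 150 147 149 146 135 98
```

View pics/c8.png

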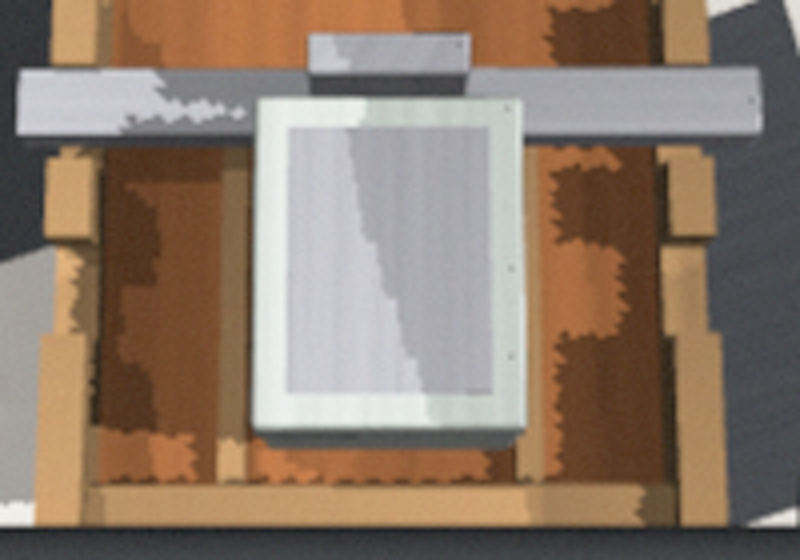

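```bash
python3 - <<'E'
from h import *
s=sensors.read_state(); a=np.radians(-20); ca,sa=np.cos(np.radians(25)),np.sin(np.radians(25))
X=np.array([np.cos(a),np.sin(a),0]); xs=np.append(X[:2]*ca,sa); n=np.append(-X[:2]*sa,ca); y=np.cross(n,xs); p=np.array([.6810,.0217,.0894])
def m(t,h,*c):
    print(t,[list(np.round([(q:=onplane('wrist',(225+u/4,170+v/4),p+h*n,n,s)-p)@xs*1e3,q@y*1e3],1)) for u,v in c])
o=cam('wrist',s)[3][:3,3]-p; print('cam xs,y,n',o@xs,o@y,o@n)
m('bar top edges/ends',.02,(17,69),(17,134),(762,68),(762,133))
m('tab top',.054,(309,35),(470,35),(470,72),(309,72))
m('tin top',.05,(257,98),(523,98),(525,430),(252,430))
m('tin bottom uphill edge',0,(265,447),(512,447))
m('ledge bottom/top',0,(300,482)); m('ledge top',.015,(300,486),(300,526))
m('strip outer at top near ledge',.006,(217,470),(247,470),(517,470),(541,470))
m('rail crenel edges (n=22)',.022,(45,160),(45,238),(98,238),(715,158),(715,238),(668,238),(40,333),(720,333))
E
```

```text
cam xs,y,n 0.06086473581445467 0.0016558514637455839 0.3814679343364802
bar top edges/ends [[np.float64(-56.2), np.float64(-82.8)], [np.float64(-40.8), np.float64(-82.1)], [np.float64(-56.8), np.float64(87.7)], [np.float64(-41.4), np.float64(87.1)]]
tab top [[np.float64(-52.7), np.float64(-14.4)], [np.float64(-52.8), np.float64(19.2)], [np.float64(-44.7), np.float64(19.1)], [np.float64(-44.7), np.float64(-14.3)]]
tin top [[np.float64(-40.3), np.float64(-25.3)], [np.float64(-40.4), np.float64(30.3)], [np.float64(29.1), np.float64(29.8)], [np.float64(29.2), np.float64(-25.1)]]
tin bottom uphill edge [[np.float64(28.3), np.float64(-26.1)], [np.float64(28.2), np.float64(31.0)]]
ledge bottom/top [[np.float64(36.3), np.float64(-17.9)]]
ledge top [[np.float64(38.2), np.float64(-17.1)], [np.float64(46.9), np.float64(-17.0)]]
strip outer at top near ledge [[np.float64(34.1), np.float64(-36.5)], [np.float64(34.1), np.float64(-29.7)], [np.float64(33.9), np.float64(31.6)], [np.float64(33.9), np.float64(37.0)]]
rail crenel edges (n=22) [[np.float64(-34.2), np.float64(-75.1)], [np.float64(-16.2), np.float64(-74.3)], [np.float64(-16.3), np.float64(-62.5)], [np.float64(-34.9), np.float64(75.8)], [np.float64(-16.5), np.float64(75.1)], [np.float64(-16.5), np.float64(64.6)], [np.float64(5.2), np.float64(-74.5)], [np.float64(4.9), np.float64(75.5)]]
```

The enlarged view shows the tin square between the strips and resting against the bar, with the bar against the lower wall of its notches. Measured against the notch edges:

| Part | Along slope | Across | Tolerance (along / across) |
|---|---|---|---|
| Bar | −3 mm | about +1.5 mm | 6 / 12 mm |
| Tin | −6 mm | about +1.4 mm | 7 / 5 mm |

The tin can't slide further, because 3 mm of notch clearance plus 3 mm of bay clearance makes −6 mm its stop. Both are flat and square, so I'm handing in.

```bash
python3 -c "
from h import *
print(r.close_job())"
```

```text
the job is handed in; nothing more can be done
None
```

I handed the job in, with no verdict shown: the bar is seated in the second notch pair and the tin lies flat and square in the bay, about 6 mm down-slope of centre (limit 7 mm); joint 7 briefly read −2.602 rad against its −2.6 limit, which could count as a range fault.

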